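Bring the ribbon to the front of the bench carousel

ROBOT

A 7-joint arm with a two-finger parallel gripper is mounted at the origin on the work surface; the furniture and walls round the work are solid. World frame = base frame: x ahead of the robot, y to its left, z up, the work surface at z = 0. Lengths are in m, angles in rad, forces in N, time in s.
With the tool pointing down it reaches from about 0.35 to 0.9 m from the base axis. Payload 8.1 kg.
Tool frame: the origin (TCP) lies on the centre line of the jaws, within the pads' length; the fingertips stand arm.tips_ahead ahead of it and the grasp point (between the pads) lies 8 mm behind it (arm.tips_ahead is the distance from the TCP to the fingertips, in m); z points along the fingers, y is the direction in which the jaws open and shut (so a half turn about z gives the same grasp; the last joint's range is limited). The gripper opens to 92 mm and grips with 3 to 60 N. Pads are 19 mm wide; open, the fingers measure 130 mm over their backs; the gripper's body (75 mm by 190 mm) begins 47 mm behind the grasp point.
Start: joints at [-1.364, 0.434, 0.025, 1.573, -0.012, 1.134, -0.075], TCP at [0.191, 0.595, 0.238] pointing down, gripper open.
Joint ranges: [-2.62, 2.62], [-0.44, 2.09], [-1.27, 1.32], [0.08, 2.57], [-1.32, 4.46], [0.12, 2], [-2.74, 2.74]. Speed limits (rad/s): [2.22, 2.22, 3.01, 3.01, 3.14, 3.14, 3.14].

INTERFACE

Orientations are given as a rotation vector (axis times angle).
In Python, from cell import arm gives the robot as it stands. The module is installed in compiled form; this text tells all that it offers.
- The arm moves only by the tool jog_arm, never from a script. Its argument "moves" is a list of rows, each an object with "twist": the turn, a rotation vector about the tool's x, y, z in units of 10 degrees (1.0 is 10 degrees), a list of three; "xyz": the shift along the tool's x, y, z in units of 60 mm (1.0 is 60 mm), a list of three; "grip": the closure, from -1 (fully open) to 1 (shut). A call has 1 to 5 rows; each row is the pose to reach, as a shift and turn from the pose commanded when the call began, along the tool's axes at that moment; what a row does not reach only later rows make up. A row lasts 1/8 s, in which the tool goes at most 62.5 mm and 10.7 degrees, less where a joint would pass 70% of its speed; a pose out of reach is approached as far as the arm can. A call with a gripper value outside its range is refused whole. The fingers move at their own pace and stop on an object; "force" is the grip in N (left out, the last holds). Time passes only in rows, so rows that repeat a pose let the fingers close. It gives the time, the measured TCP pose, the force and the opening at its end, in the units of the state.
- arm.observe(): the state, without advancing time (a new reading comes with each control period).
- arm.get_image(name): name is "scene" or "top" or "wrist"; returns the picture (400x640x3 uint8, blue, green, red); there is no depth.
- arm.camera_params(name): a dict with "mtx" (3x3 intrinsics, pixels), "T" (4x4, takes a point from camera to world coordinates); the wrist camera has in their place "T_tool_cam" (4x4, takes a point from camera to tool coordinates, whose origin is the TCP and whose axes are the flange's). Camera axes: x right, y down, z forward; pixel columns grow to the right and rows downward; lengths in m; the calibration is good to about 2 mm. The wrist camera is an equidistant fisheye: a pixel r from the principal point sees the ray r / f radians off the axis. A picture is of the moment at which its call begins: read the wrist's pose just before it. camera_params takes no time and is no camera call.
- arm.sign_off(): hands the job in, once; it reports no verdict.
The state is a dict: "clock": time; "joints": joint angles; "dq": joint speeds; "joint_efforts": joint torques, N m; "position": TCP position; "ee_rot": TCP orientation; "force": force on the tool from outside, world axes, zero at the start; "ft_torque": the same for the moment, N m; "width": opening from 0.0 (shut) to 1.0 (fully open).
Only numpy, scipy, OpenCV 4.12 (cv2) and the standard library are available. Lean on these libraries where they do the work, as an engineer would, in place of code of your own. Each camera call takes 0.05 s, during which the arm holds its last target. There are 200 camera calls.

TASK

The florist needs the ribbon spool that lies in the five-bay carousel: push the lock bolt out by its upright pin, push the carousel round by the posts on its rim until the spool's bay is at the front, in line with the bolt, then push the bolt fully home again so that the carousel stays put while ribbon is drawn off. Push with the fingers only; leave everything in the bays standing untouched and everything else on the table where it is.

Things in the scene. Friction and masses are not known exactly. Their poses are not given: they have to be found in the camera images.
- carousel: Foot of the bench carousel, dark steel, fixed to the table. Origin on the turning axis at table height, z up. Its -x axis is its front, roughly towards the robot. There the bolt's guide runs out along -x to 238 mm from the axis, 42 mm wide, top 39 mm above the table.
- tray_hub (a point): Top centre of the hub knob of the round wooden tray that turns on the foot, on the axis, 96 mm above the table. Tray: 272 mm diameter; floor 40, rim 54, partitions 65 mm above the table. Five radial partitions make five equal bays (72 degrees), centres 80 mm from the axis.
- tray (a joint): Angle of the tray, rad, growing anticlockwise seen from above; 0 at the start, with one bay at the front. Each multiple of 1.2566 (72 degrees) brings a bay exactly to the front. Turns either way with light drag (0.06 N m), stops at once when no longer pushed, and cannot turn while the bolt is home.
- rim_post (a point): Top centre of one of the five upright steel posts on the tray's rim (it turns with the tray). Posts: 16 mm diameter, free from 59 to 98 mm above the table, at the partitions' outer ends, 127 mm from the axis, 72 degrees apart. With a bay at the front, the nearest two posts are 36 degrees to either side of the front direction.
- bolt (a joint): Travel of the lock bolt, m: 0 = fully home in a slot (locked, as at the start), 0.024 = fully drawn out towards the front (-x of the carousel), clear of the index plate from about 0.021 on. About 2 N of friction; stays where left. Its nose (14 mm) enters the slot under the middle of each bay, 17 mm wide, flared to 35 mm at the edge: pushed in, it draws the tray true if that is within 5 degrees.
- bolt_pin (a point): Top centre of the upright steel pin by which the bolt is pushed: 16 mm in diameter, free from 41 to 88 mm above the table, 186 mm in front of the carousel's axis when the bolt is home and 210 mm when drawn. Between the pin (bolt home) and the tray's rim is a gap of 42 mm, free down to the bolt guide's top at 39 mm.
- ribbon_spool: The wanted thing: spool of ribbon with two flanges, lying flat in one of the bays, 72 x 70 x 30 mm, the only spool in the carousel. Loose. Origin at the centre of its underside, 40 mm above the table, about 80 mm from the carousel's axis. It is never in the front bay at the start.
- pot_front: Clay pot, 58 mm wide, 45 mm high, in the bay that is at the front at the start. Loose, origin at the centre of its underside.
- stem_tape: Flat roll of stem tape, 58 mm across, 13 mm high, in another bay. Loose, origin at the centre of its underside.
- duck: Small bath duck, 56 x 46 x 42 mm, in another bay. Loose, origin at the centre of its underside.
- pot_small: Smaller clay pot, 49 mm wide, 38 mm high, in another bay. Loose, origin at the centre of its underside.
- gold_spool: Bystander: narrow ribbon spool, 68 x 60 x 22 mm, lying on the table at the back right, not in the carousel; origin near the centre of its underside.
- pot_large: Bystander: clay pot, 64 mm wide, 50 mm high, on the table to the right.
- brown_tape: Bystander: flat roll of stem tape, 58 mm across, 13 mm high, on the table to the left.
Not all that is in view belongs to the job. There is more than one size of the stem_tape; the one meant has the size given above.

How it is judged:
By the outcome, as a careful person would: the job done as asked, in the order asked, and still so for the second after the job is handed in, with the robot touching nothing.
It also fails if it takes over 64 s, if anything falls off the work surface, if the arm or the gripper's body presses on something with over 40 N, if the wrist force passes 120 N, or if a joint passes its speed limit or range.

## Working session

There is one attempt and no reset: what is moved stays moved. The work goes in short steps, Python scripts to look and compute and a tool call to move; the robot and the scene stay as the last step left them, time stands still between calls to the robot, and variables do not carry over. Pictures are saved under pics/ and viewed, about 8 in all and at most 12, crops included, and the job is handed in when it is done.

Besides the shell and the picture viewer there is one more tool, called after "Request:" by a JSON object that holds its "name" and its "arguments". jog_arm: Moves the arm, as the interface text tells. Its arguments: {"type":"object","properties":{"moves":{"type":"array","items":{"type":"object","properties":{"twist":{"type":"array","items":{"type":"number"}},"xyz":{"type":"array","items":{"type":"number"}},"grip":{"type":"number"}}}},"force":{"type":"number"}},"required":["moves"]}

```bash
mkdir -p pics; python3 - <<'E'
from cell import arm
import cv2,numpy as np
s=arm.observe();print({k:np.round(v,3).tolist() for k,v in s.items()},arm.tips_ahead)
for n in("top","scene"):
    cv2.imwrite(f"pics/{n}0.png",arm.get_image(n))
    p=arm.camera_params(n);print(n,np.round(p["mtx"],1).tolist(),np.round(p["T"],4).tolist())
print(arm.camera_params("wrist"))
E
```

```text
{'clock': 0.0, 'joints': [-1.364, 0.435, 0.025, 1.574, -0.012, 1.134, -0.075], 'dq': [-0.001, 0.001, 0.002, 0.001, -0.001, -0.001, 0.0], 'joint_efforts': [-0.0, -66.786, 0.985, -31.447, -0.06, 0.043, 0.0], 'position': [0.19, 0.595, 0.237], 'ee_rot': [-0.485, -3.104, 0.002], 'force': [-0.623, 0.447, -0.018], 'ft_torque': [0.026, -0.069, 0.004], 'width': 0.998} 0.011
top [[424.5, 0.0, 321.2], [0.0, 424.5, 211.1], [0.0, 0.0, 1.0]] [[-0.0051, -0.9973, 0.0736, 0.5117], [-0.9999, 0.004, -0.0141, 0.0053], [0.0137, -0.0736, -0.9972, 1.1733], [0.0, 0.0, 0.0, 1.0]]
scene [[497.7, 0.0, 318.7], [0.0, 497.7, 198.5], [0.0, 0.0, 1.0]] [[0.4583, -0.5433, 0.7034, -0.2764], [-0.8888, -0.2744, 0.3671, -0.4427], [-0.0064, -0.7934, -0.6086, 0.8185], [0.0, 0.0, 0.0, 1.0]]
{'mtx': array([[309.70691629,   0.        , 322.15873725],
       [  0.        , 309.70691629, 197.08707631],
       [  0.        ,   0.        ,   1.        ]]), 'T_tool_cam': array([[ 1.04920450e-04, -9.64371784e-01, -2.64550659e-01,
         7.23440812e-02],
       [ 9.99999974e-01,  1.54794468e-04, -1.67676655e-04,
        -7.29364359e-05],
       [ 2.02653614e-04, -2.64550635e-01,  9.64371775e-01,
        -1.46614938e-01],
       [ 0.00000000e+00,  0.00000000e+00,  0.00000000e+00,
         1.00000000e+00]])}
```

View pics/top0.png

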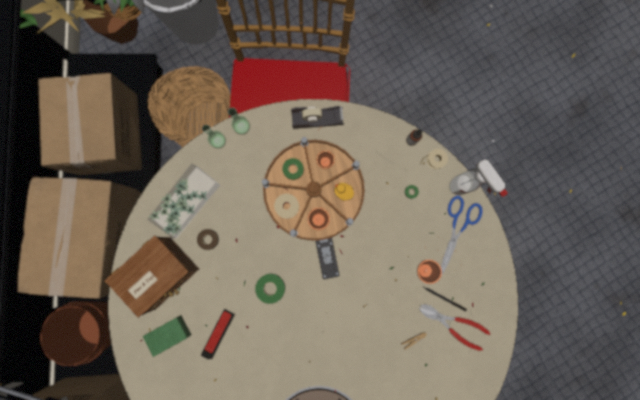

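View pics/scene0.png

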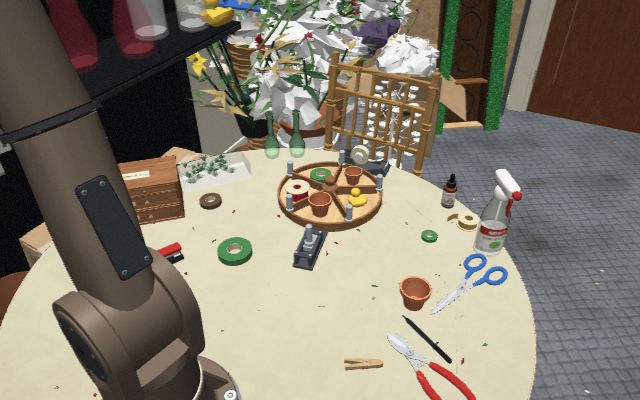

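Top view: carousel hub is about (314,188) and the guide runs to (330,275). Candidates for the spool are the cream/red spool in the left bay, top (287,205) / scene (297,190); the green stem tape in the bay at top (293,169); and the gold spool on the table at top (437,158). The cream/red one in the bay fits. I'll check it in a close crop.

```bash
cat > h.py <<'E'
import cv2,numpy as np
from cell import arm
def ray(n,uv,z):
    p=arm.camera_params(n);T=p["T"];d=T[:3,:3]@np.linalg.solve(p["mtx"],[uv[0],uv[1],1.]);o=T[:3,3]
    return o+d*(z-o[2])/d[2]
def proj(n,X):
    p=arm.camera_params(n);T=p["T"];c=T[:3,:3].T@(np.asarray(X)-T[:3,3]);q=p["mtx"]@c;return q[:2]/q[2]
E
python3 - <<'E'
import cv2,numpy as np
a=cv2.imread("pics/scene0.png")[140:275,265:395];b=cv2.imread("pics/top0.png")[135:285,255:375]
a=cv2.resize(a,(430,447),interpolation=2);b=cv2.resize(b,(360,447),interpolation=2)
print(430/130,447/135,360/120,447/150)
cv2.imwrite("pics/crop1.png",np.hstack([a,b]))
E
```

```text
3.3076923076923075 3.311111111111111 3.0 2.98
```

View pics/crop1.png

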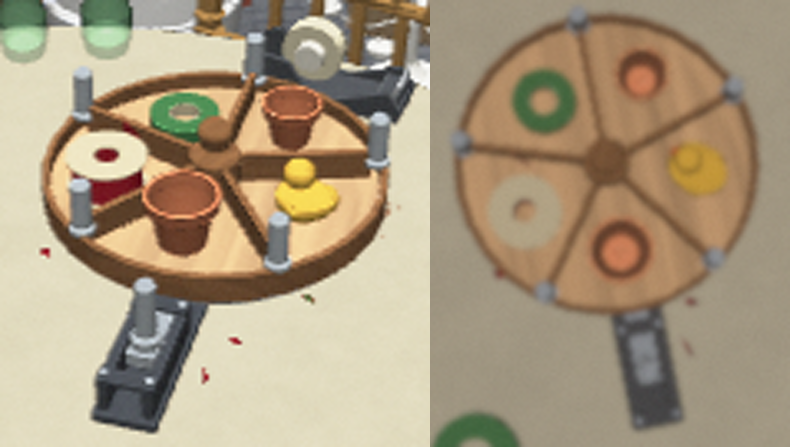

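The crop confirms it: the cream-flanged red-wound spool is the only spool in the tray, in the bay clockwise of the front. So the tray must turn +72° (anticlockwise). Next I compute the poses from the posts.

```bash
python3 - <<'E'
from h import *
from scipy.optimize import least_squares
P=[(577,18),(735,88),(714,258),(545,292),(461,143)]
T=[(255+(x-430)/3,135+y/2.98) for x,y in P]
S=[(265+x/3.308,140+y/3.311) for x,y in [(255,36),(379,116),(279,215),(80,182),(82,70)]]
for n,L,hub in(("top",T,(255+177/3,135+160/2.98)),("scene",S,(265+213/3.308,140+122/3.311))):
    X=np.array([ray(n,u,.098)[:2] for u in L]);c=X.mean(0);r=np.linalg.norm(X-c,axis=1)
    a=np.degrees(np.arctan2(*(X-c).T[::-1]));i=np.arange(5)
    print(n,X.round(3).tolist(),c.round(4),r.round(3),a.round(1),"hub",ray(n,hub,.096).round(3))
    ph=(a+72*i+360*2)%72; print(ph)
print("pin",ray("scene",(265+146/3.308,140+283/3.311),.088))
print("guide end",ray("top",(255+(656-430)/3,135+425/2.98),.039))
E
```

```text
top [[0.772, 0.033], [0.71, -0.101], [0.564, -0.082], [0.536, 0.061], [0.664, 0.132]] [0.6492 0.0086] [0.125 0.126 0.124 0.125 0.124] [  11.4  -60.9 -133.2  155.2   83.4] hub [0.649 0.008 0.096]
[11.44036629 11.12184735 10.81734977 11.22958574 11.37980148]
scene [[0.774, 0.033], [0.712, -0.101], [0.567, -0.083], [0.537, 0.062], [0.666, 0.134]] [0.651  0.0088] [0.125 0.126 0.125 0.126 0.126] [  11.   -60.8 -132.5  155.2   83.3] hub [0.651 0.01  0.096]
[10.96766897 11.22236206 11.50447493 11.2403304  11.29610946]
pin [ 0.4693643  -0.02857935  0.088     ]
guide end [ 0.41862224 -0.03402732  0.039     ]
```

Poses from the two views agree within 2 mm: axis (0.650, 0.009), front direction 191.2°, pin at 0.186 m (measured 0.469,-0.029; expected 0.468,-0.027). I'll use tool x tangential (101.2°) and y inwards, so one orientation serves every push.

```bash
cat >> h.py <<'E'
from scipy.spatial.transform import Rotation as Ro
C=np.array([.650,.0088]);PH=np.radians(191.2);f=np.array([np.cos(PH),np.sin(PH)]);tx=np.array([f[1],-f[0]])  # tool x
Rt=np.c_[np.r_[tx,0],np.r_[-f,0],[0,0,-1.]]
def W(r,t,z): return np.r_[C+r*f+t*tx,z]   # r: out to the front, t: along tool x
def go(r,t,z):
    s=arm.observe();R=Ro.from_rotvec(s["ee_rot"]).as_matrix();p=np.array(s["position"]);d=p[:2]-C
    print("t",round(s["clock"],2),"now r,t,z",np.round([d@f,d@tx,p[2]],4),"p",p.round(4),"F",np.round(s["force"],1),"q",np.round(s["joints"],2),"w",round(s["width"],2))
    print(" need xyz",(R.T@(W(r,t,z)-p)/.06).round(3),"twist",(np.degrees(Ro.from_matrix(R.T@Rt).as_rotvec())/10).round(3))
E
python3 -c "
from h import *
go(.145,0,.20)"
```

```text
t 0.1 now r,t,z [0.3369 0.6641 0.237 ] p [0.1905 0.5948 0.237 ] F [ 0.3 -1.1 -0.6] q [-1.36  0.44  0.02  1.57 -0.01  1.13 -0.08] w 1.0
 need xyz [-8.158 -8.136  0.63 ] twist [-7.000e-03  5.000e-03  6.105e+00]
```

Request:
{"name": "jog_arm", "arguments": {"moves": [{"xyz": [-0.6,-0.6,0],"twist": [0,0,0.5],"grip": 1},{"xyz": [-1.2,-1.2,0],"twist": [0,0,1.0],"grip": 1},{"xyz": [-1.8,-1.8,0],"twist": [0,0,1.5],"grip": 1},{"xyz": [-2.4,-2.4,0],"twist": [0,0,2.0],"grip": 1},{"xyz": [-3.0,-3.0,0],"twist": [0,0,2.5],"grip": 1}]}}

```text
clock: 0.72
position: [0.3076, 0.3672, 0.2375]
ee_rot: [-1.149, -2.924, 0.0]
force: [0.9, -0.1, 0.5]
width: 0.505
```

```bash
python3 -c "
from h import *
go(.145,0,.20)"
```

```text
t 0.72 now r,t,z [0.2663 0.4181 0.2375] p [0.3076 0.3672 0.2375] F [ 0.9 -0.1  0.5] q [-1.13  0.19  0.18  1.93 -0.04  1.02 -0.12] w 0.51
 need xyz [-6.831 -2.446  0.627] twist [-1.000e-03  1.000e-03  3.588e+00]
```

Request:
{"name": "jog_arm", "arguments": {"moves": [{"xyz": [-0.9,-0.3,0],"twist": [0,0,0.5],"grip": 1},{"xyz": [-1.8,-0.6,0],"twist": [0,0,1.0],"grip": 1},{"xyz": [-2.7,-0.9,0],"twist": [0,0,1.5],"grip": 1},{"xyz": [-3.6,-1.2,0],"twist": [0,0,2.0],"grip": 1},{"xyz": [-4.4,-1.5,0],"twist": [0,0,2.5],"grip": 1}]}}

```text
clock: 1.35
position: [0.4404, 0.1217, 0.2377]
ee_rot: [1.756, 2.605, 0.0]
force: [0.8, 1.0, 0.0]
width: 0.007
```

```bash
python3 -c "
from h import *
go(.145,0,.20)"
```

```text
t 1.35 now r,t,z [0.1837 0.1514 0.2377] p [0.4404 0.1217 0.2377] F [0.8 1.  0. ] q [-0.77  0.16  0.44  1.99 -0.08  1.01  0.09] w 0.01
 need xyz [-2.6    0.158  0.629] twist [ 1.000e-03 -0.000e+00  1.085e+00]
```

Request:
{"name": "jog_arm", "arguments": {"moves": [{"xyz": [-0.9,0.05,0.2],"twist": [0,0,0.5],"grip": 1},{"xyz": [-1.8,0.1,0.4],"twist": [0,0,1.0],"grip": 1},{"xyz": [-2.6,0.16,0.6],"twist": [0,0,1.08],"grip": 1},{"xyz": [-2.6,0.16,0.6],"twist": [0,0,1.08],"grip": 1},{"xyz": [-2.6,0.16,0.6],"twist": [0,0,1.08],"grip": 1}]}}

```text
clock: 1.98
position: [0.5074, -0.0167, 0.2014]
ee_rot: [-1.988, -2.431, 0.001]
force: [0.1, 0.6, 0.4]
width: 0.003
```

```bash
python3 -c "
from h import *
go(.145,0,.073)
cv2.imwrite('pics/w1.png',arm.get_image('wrist'))"
```

```text
t 1.98 now r,t,z [0.1449 0.0027 0.2014] p [ 0.5074 -0.0167  0.2014] F [0.1 0.6 0.4] q [-0.5   0.3   0.55  1.94 -0.19  0.96  0.34] w 0.0
 need xyz [-4.60e-02 -1.00e-03  2.14e+00] twist [-0.006 -0.002  0.024]
```

View pics/w1.png

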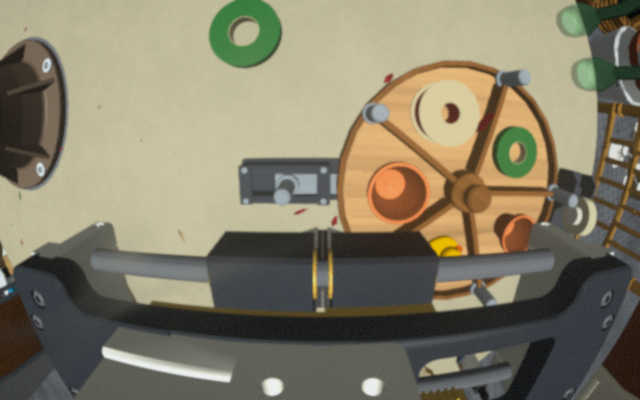

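Wrist view: closed fingers at (323,270). The pin (288,185), guide and front pot (398,192) are all where computed, and nothing is below the fingertips in the gap. Descending.

Request:
{"name": "jog_arm", "arguments": {"moves": [{"xyz": [-0.04,0,0.6],"grip": 1},{"xyz": [-0.04,0,1.2],"grip": 1},{"xyz": [-0.04,0,1.8],"grip": 1},{"xyz": [-0.04,0,2.13],"grip": 1},{"xyz": [-0.04,0,2.13],"grip": 1}]}}

```text
invalid input at $.moves[0]: expected keys twist, xyz, grip
```

Request:
{"name": "jog_arm", "arguments": {"moves": [{"xyz": [0,-0.1,0],"grip": 1},{"xyz": [0,-0.2,0],"grip": 1},{"xyz": [0,-0.3,0],"grip": 1},{"xyz": [0,-0.35,0],"grip": 1},{"xyz": [0,-0.4,0],"grip": 1}]}}

```text
invalid input at $.moves[0]: expected keys twist, xyz, grip
```

```bash
python3 -c "
from h import *
go(.184,0,.073)"
```

```text
t 2.02 now r,t,z [0.1447 0.0033 0.2016] p [ 0.5074 -0.016   0.2016] F [-0.2  1.3 -0.3] q [-0.5   0.3   0.55  1.94 -0.19  0.96  0.34] w 0.0
 need xyz [-0.053 -0.654  2.144] twist [-0.003 -0.004  0.032]
```

Request:
{"name": "jog_arm", "arguments": {"moves": [{"twist": [0,0,0],"xyz": [-0.05,0,0.6],"grip": 1},{"twist": [0,0,0],"xyz": [-0.05,0,1.2],"grip": 1},{"twist": [0,0,0],"xyz": [-0.05,0,1.8],"grip": 1},{"twist": [0,0,0],"xyz": [-0.05,0,2.13],"grip": 1},{"twist": [0,0,0],"xyz": [-0.05,0,2.13],"grip": 1}]}}

```text
clock: 2.65
position: [0.5072, -0.0186, 0.0731]
ee_rot: [-1.985, -2.432, 0.002]
force: [0.2, 0.0, 1.0]
width: 0.002
```

```bash
python3 -c "
from h import *
go(.184,0,.073)"
```

```text
t 2.65 now r,t,z [0.1454 0.0009 0.0731] p [ 0.5072 -0.0186  0.0731] F [0.2 0.  1. ] q [-0.4   0.49  0.45  2.06 -0.34  0.67  0.47] w 0.0
 need xyz [-0.011 -0.644  0.003] twist [-0.014 -0.005  0.037]
```

Push out: first 30 mm.

Request:
{"name": "jog_arm", "arguments": {"moves": [{"twist": [0,0,0],"xyz": [0,-0.1,0],"grip": 1},{"twist": [0,0,0],"xyz": [0,-0.2,0],"grip": 1},{"twist": [0,0,0],"xyz": [0,-0.3,0],"grip": 1},{"twist": [0,0,0],"xyz": [0,-0.4,0],"grip": 1},{"twist": [0,0,0],"xyz": [0,-0.5,0],"grip": 1}]}}

```text
clock: 3.28
position: [0.4791, -0.026, 0.0743]
ee_rot: [1.988, 2.431, 0.001]
force: [1.7, 0.5, 2.1]
width: 0.003
```

```bash
python3 -c "
from h import *
go(.184,0,.073)"
```

```text
t 3.27 now r,t,z [ 0.1745 -0.001   0.0743] p [ 0.4791 -0.026   0.0743] F [1.7 0.5 2.1] q [-0.4   0.45  0.46  2.13 -0.33  0.63  0.48] w 0.0
 need xyz [ 0.017 -0.159  0.021] twist [0.006 0.    0.025]
```

Request:
{"name": "jog_arm", "arguments": {"moves": [{"twist": [0,0,0],"xyz": [0,-0.05,0],"grip": 1},{"twist": [0,0,0],"xyz": [0,-0.1,0],"grip": 1},{"twist": [0,0,0],"xyz": [0,-0.13,0],"grip": 1},{"twist": [0,0,0],"xyz": [0,-0.15,0],"grip": 1},{"twist": [0,0,0],"xyz": [0,-0.15,0],"grip": 1}]}}

```text
clock: 3.9
position: [0.4732, -0.0273, 0.0744]
ee_rot: [1.985, 2.429, 0.005]
force: [10.6, 4.2, -4.9]
width: 0.002
```

```bash
python3 -c "
from h import *
go(.184,0,.073)
cv2.imwrite('pics/w2.png',arm.get_image('wrist'))"
```

```text
t 3.9 now r,t,z [ 0.1804 -0.0011  0.0744] p [ 0.4732 -0.0273  0.0744] F [10.6  4.2 -4.9] q [-0.4   0.44  0.46  2.14 -0.33  0.62  0.49] w 0.0
 need xyz [ 0.018 -0.06   0.023] twist [0.031 0.007 0.029]
```

View pics/w2.png

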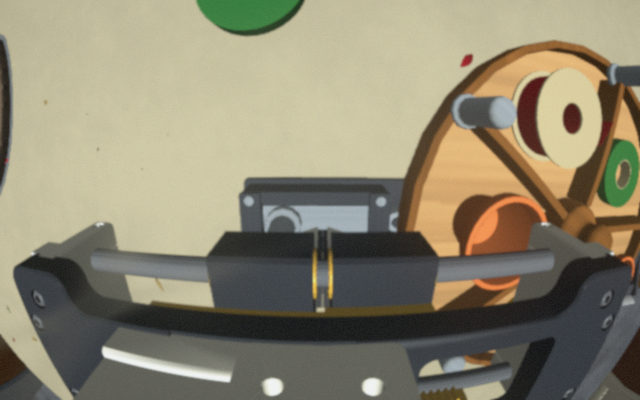

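The pin is hidden behind the finger block, but the force jumped from 2 to 11 N at r=0.180, which suggests the end stop. I'll push a little more to confirm.

Request:
{"name": "jog_arm", "arguments": {"moves": [{"twist": [0,0,0],"xyz": [0,-0.05,0],"grip": 1},{"twist": [0,0,0],"xyz": [0,-0.05,0],"grip": 1}]}}

```text
clock: 4.2
position: [0.473, -0.0274, 0.0749]
ee_rot: [1.982, 2.427, 0.01]
force: [18.6, 5.9, -12.0]
width: 0.004
```

```bash
python3 -c "
from h import *
go(.145,0,.13)"
```

```text
t 4.2 now r,t,z [ 0.1806 -0.0011  0.0749] p [ 0.473  -0.0274  0.0749] F [ 18.6   5.9 -12. ] q [-0.41  0.43  0.46  2.15 -0.33  0.61  0.49] w 0.0
 need xyz [ 0.013  0.603 -0.913] twist [0.058 0.013 0.033]
```

The end stop is confirmed: 0.2 mm of movement for 8 N more. Backing off and going up, then to the post's far side (r 0.107, t 0.105).

Request:
{"name": "jog_arm", "arguments": {"moves": [{"twist": [0,0,0],"xyz": [0,0.4,0],"grip": 1},{"twist": [0,0,0],"xyz": [0,0.45,-0.5],"grip": 1},{"twist": [0,0,0],"xyz": [0,0.45,-1.2],"grip": 1},{"twist": [0,0,0],"xyz": [0,0.45,-1.2],"grip": 1}]}}

```text
clock: 4.7
position: [0.4947, -0.0234, 0.1479]
ee_rot: [1.988, 2.43, 0.004]
force: [0.0, 0.1, -0.7]
width: 0.006
```

```bash
python3 -c "
from h import *
go(.107,.105,.145)"
```

```text
t 4.7 now r,t,z [ 0.1586 -0.0014  0.1479] p [ 0.4947 -0.0234  0.1479] F [ 0.   0.1 -0.7] q [-0.47  0.35  0.53  2.03 -0.24  0.82  0.4 ] w 0.01
 need xyz [1.77  0.867 0.05 ] twist [0.018 0.001 0.023]
```

Request:
{"name": "jog_arm", "arguments": {"moves": [{"twist": [0,0,0],"xyz": [0.8,0.2,0],"grip": 1},{"twist": [0,0,0],"xyz": [1.6,0.5,0],"grip": 1},{"twist": [0,0,0],"xyz": [1.82,0.87,0],"grip": 1},{"twist": [0,0,0],"xyz": [1.82,0.87,0],"grip": 1}]}}

```text
clock: 5.2
position: [0.5231, 0.0959, 0.1447]
ee_rot: [-1.985, -2.434, 0.002]
force: [-0.4, -0.7, 0.1]
width: 0.007
```

```bash
python3 -c "
from h import *
go(.107,.105,.085)
cv2.imwrite('pics/w3.png',arm.get_image('wrist'))"
```

```text
t 5.2 now r,t,z [0.1075 0.1101 0.1447] p [0.5231 0.0959 0.1447] F [-0.4 -0.7  0.1] q [-0.66  0.41  0.5   1.94 -0.26  0.85  0.19] w 0.01
 need xyz [-0.085  0.01   0.995] twist [-0.009  0.002  0.041]
```

View pics/w3.png

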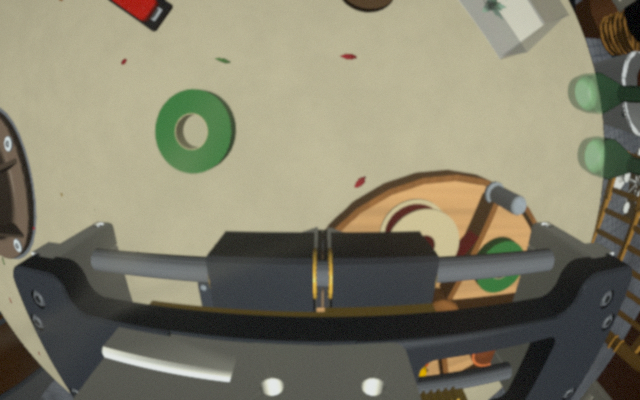

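Wrist view: the tips are just outside the rim at the front-left, the spool is at (430,225), and the area below is free. Going down.

Request:
{"name": "jog_arm", "arguments": {"moves": [{"twist": [0,0,0],"xyz": [0,0,0.5],"grip": 1},{"twist": [0,0,0],"xyz": [0,0,1.0],"grip": 1},{"twist": [0,0,0],"xyz": [0,0,1.0],"grip": 1}]}}

```text
clock: 5.62
position: [0.5206, 0.0925, 0.084]
ee_rot: [-1.989, -2.428, 0.008]
force: [-0.2, -0.8, 0.4]
width: 0.002
```

```bash
cat >> h.py <<'E'
def arc(a):  # finger r,t for post angle a (deg from front, + clockwise side), contact
    a=np.radians(a);return .127*np.cos(a)+.004,.127*np.sin(a)+.0175
E
python3 -c "
from h import *
go(*arc(36),.085)
r0,t0=arc(36)
for a in range(36,-37,-6):
    r,t=arc(a);print(a,round(r,4),round(t,4),'rel units x,y',round((t-t0)/.06,2),round(-(r-r0)/.06,2))"
```

```text
t 5.62 now r,t,z [0.1106 0.1073 0.084 ] p [0.5206 0.0925 0.084 ] F [-0.2 -0.8  0.4] q [-0.61  0.5   0.46  2.   -0.32  0.72  0.24] w 0.0
 need xyz [-0.252  0.064 -0.016] twist [-0.031  0.005  0.014]
36 0.1067 0.0921 rel units x,y 0.0 -0.0
30 0.114 0.081 rel units x,y -0.19 -0.12
24 0.12 0.0692 rel units x,y -0.38 -0.22
18 0.1248 0.0567 rel units x,y -0.59 -0.3
12 0.1282 0.0439 rel units x,y -0.8 -0.36
6 0.1303 0.0308 rel units x,y -1.02 -0.39
0 0.131 0.0175 rel units x,y -1.24 -0.4
-6 0.1303 0.0042 rel units x,y -1.47 -0.39
-12 0.1282 -0.0089 rel units x,y -1.68 -0.36
-18 0.1248 -0.0217 rel units x,y -1.9 -0.3
-24 0.12 -0.0342 rel units x,y -2.11 -0.22
-30 0.114 -0.046 rel units x,y -2.3 -0.12
-36 0.1067 -0.0571 rel units x,y -2.49 -0.0
```

Request:
{"name": "jog_arm", "arguments": {"moves": [{"twist": [0,0,0],"xyz": [-0.15,0.04,0],"grip": 1},{"twist": [0,0,0],"xyz": [-0.25,0.05,0],"grip": 1},{"twist": [0,0,0],"xyz": [-0.35,0.0,0],"grip": 1},{"twist": [0,0,0],"xyz": [-0.45,-0.06,0],"grip": 1},{"twist": [0,0,0],"xyz": [-0.54,-0.11,0],"grip": 1}]}}

```text
clock: 6.25
position: [0.5231, 0.0607, 0.0862]
ee_rot: [1.989, 2.431, 0.001]
force: [-0.2, 0.2, -0.0]
width: 0.006
```

```bash
python3 -c "
from h import *
go(*arc(6),.085)"
```

```text
t 6.25 now r,t,z [0.1144 0.0756 0.0862] p [0.5231 0.0607 0.0862] F [-0.2  0.2 -0. ] q [-0.55  0.49  0.46  2.01 -0.32  0.72  0.3 ] w 0.01
 need xyz [-0.745 -0.269  0.02 ] twist [0.003 0.    0.023]
```

Request:
{"name": "jog_arm", "arguments": {"moves": [{"twist": [0,0,0],"xyz": [-0.14,-0.09,0],"grip": 1},{"twist": [0,0,0],"xyz": [-0.28,-0.16,0],"grip": 1},{"twist": [0,0,0],"xyz": [-0.43,-0.21,0],"grip": 1},{"twist": [0,0,0],"xyz": [-0.58,-0.25,0],"grip": 1},{"twist": [0,0,0],"xyz": [-0.74,-0.27,0],"grip": 1}]}}

```text
clock: 6.88
position: [0.5159, 0.0139, 0.0859]
ee_rot: [-1.989, -2.432, 0.0]
force: [-0.7, 1.6, 0.9]
width: 0.006
```

```bash
python3 -c "
from h import *
go(*arc(-18),.085)
cv2.imwrite('pics/w4.png',arm.get_image('wrist'))"
```

```text
t 6.88 now r,t,z [0.1306 0.031  0.0859] p [0.5159 0.0139 0.0859] F [-0.7  1.6  0.9] q [-0.47  0.47  0.46  2.03 -0.32  0.7   0.39] w 0.01
 need xyz [-0.88   0.093  0.014] twist [-0.002 -0.001  0.024]
```

View pics/w4.png

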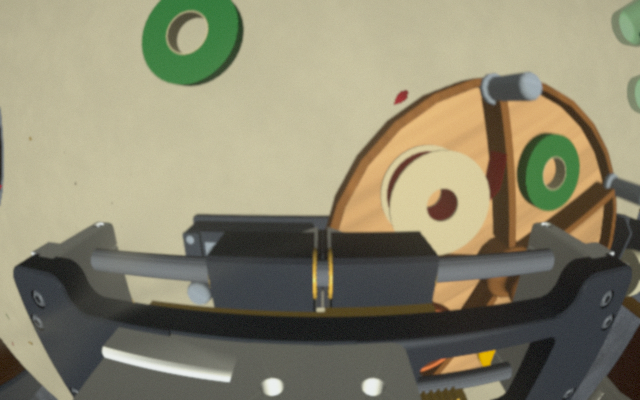

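The tray is turning: the spool is now at (440,195), and the pin at (200,293) stands well out. The tray is about 30° round, so I continue.

Request:
{"name": "jog_arm", "arguments": {"moves": [{"twist": [0,0,0],"xyz": [-0.18,0.0,0],"grip": 1},{"twist": [0,0,0],"xyz": [-0.36,0.0,0],"grip": 1},{"twist": [0,0,0],"xyz": [-0.54,0.02,0],"grip": 1},{"twist": [0,0,0],"xyz": [-0.72,0.05,0],"grip": 1},{"twist": [0,0,0],"xyz": [-0.88,0.09,0],"grip": 1}]}}

```text
clock: 7.55
position: [0.5322, -0.037, 0.0859]
ee_rot: [1.989, 2.431, 0.0]
force: [-0.8, 1.4, -0.1]
width: 0.006
```

```bash
python3 -c "
from h import *
go(*arc(-34),.085)"
```

```text
t 7.55 now r,t,z [ 0.1244 -0.022   0.0859] p [ 0.5322 -0.037   0.0859] F [-0.8  1.4 -0.1] q [-0.36  0.5   0.45  1.99 -0.32  0.72  0.49] w 0.01
 need xyz [-0.526  0.251  0.016] twist [0.001 0.001 0.022]
```

Request:
{"name": "jog_arm", "arguments": {"moves": [{"twist": [0,0,0],"xyz": [-0.14,0.05,0],"grip": 1},{"twist": [0,0,0],"xyz": [-0.27,0.11,0],"grip": 1},{"twist": [0,0,0],"xyz": [-0.4,0.18,0],"grip": 1},{"twist": [0,0,0],"xyz": [-0.52,0.25,0],"grip": 1},{"twist": [0,0,0],"xyz": [-0.52,0.25,0],"grip": 1}]}}

```text
clock: 8.18
position: [0.5534, -0.0645, 0.086]
ee_rot: [1.989, 2.43, 0.0]
force: [0.2, 0.9, 0.7]
width: 0.006
```

```bash
python3 -c "
from h import *
go(*arc(-36),.085)
a=arm.get_image('top')[120:290,240:390];b=arm.get_image('scene')[140:275,265:395]
cv2.imwrite('pics/c5.png',np.hstack([cv2.resize(a,(397,450),interpolation=2),cv2.resize(b,(400,450),interpolation=2)]))"
```

```text
t 8.18 now r,t,z [ 0.109  -0.0531  0.086 ] p [ 0.5534 -0.0645  0.086 ] F [0.2 0.9 0.7] q [-0.3   0.53  0.45  1.93 -0.33  0.75  0.53] w 0.01
 need xyz [-0.068  0.038  0.016] twist [0.003 0.003 0.02 ]
```

View pics/c5.png

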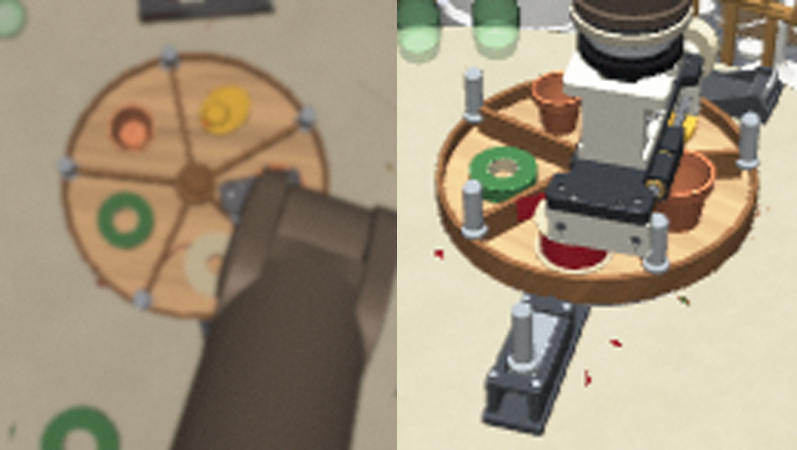

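```bash
python3 -c "
from h import *
for n,L in(('top',[(240+x/2.647,120+y/2.647) for x,y in[(168,57),(306,117),(142,299),(66,167)]]),('scene',[(265+(x-397)/3.077,140+y/3.333) for x,y in[(473,70),(749,116),(657,216),(472,182)]])):
    X=np.array([ray(n,u,.098)[:2] for u in L])-C
    print(n,np.linalg.norm(X,axis=1).round(3),np.degrees(np.arctan2(X[:,1],X[:,0])).round(1),(np.degrees(np.arctan2(X[:,1],X[:,0]))%72).round(1))"
```

```text
top [0.123 0.124 0.125 0.125] [ 12.2 -60.3 155.8  83.9] [12.2 11.7 11.8 11.9]
scene [0.127 0.126 0.124 0.124] [  82.6  -59.9 -131.9  154.6] [10.6 12.1 12.1 10.6]
```

The tray is aligned within about 0.5° (post phase 11.6° against 11.2° at the start), and the spool bay is at the front. Backing off the post, up, and out to the front of the pin.

Request:
{"name": "jog_arm", "arguments": {"moves": [{"twist": [0,0,0],"xyz": [0.1,0,0],"grip": 1},{"twist": [0,0,0],"xyz": [0.12,0,-0.5],"grip": 1},{"twist": [0,0,0],"xyz": [0.12,0,-1.1],"grip": 1},{"twist": [0,0,0],"xyz": [0.3,-0.6,-1.1],"grip": 1},{"twist": [0,0,0],"xyz": [0.6,-1.4,-1.1],"grip": 1}]}}

```text
clock: 8.9
position: [0.4631, -0.0446, 0.1523]
ee_rot: [1.987, 2.431, 0.002]
force: [0.6, 0.9, 0.3]
width: 0.004
```

```bash
python3 -c "
from h import *
go(.258,0,.145)"
```

```text
t 8.9 now r,t,z [ 0.1937 -0.0161  0.1523] p [ 0.4631 -0.0446  0.1523] F [0.6 0.9 0.3] q [-0.44  0.29  0.52  2.09 -0.2   0.8   0.41] w 0.0
 need xyz [ 0.273 -1.07   0.119] twist [0.01  0.003 0.028]
```

Request:
{"name": "jog_arm", "arguments": {"moves": [{"twist": [0,0,0],"xyz": [0.25,-0.5,0],"grip": 1},{"twist": [0,0,0],"xyz": [0.28,-1.05,0],"grip": 1},{"twist": [0,0,0],"xyz": [0.28,-1.05,0],"grip": 1},{"twist": [0,0,0],"xyz": [0.28,-1.05,0],"grip": 1}]}}

```text
clock: 9.4
position: [0.399, -0.0407, 0.1523]
ee_rot: [1.987, 2.432, 0.002]
force: [1.5, 0.6, 0.3]
width: 0.004
```

```bash
python3 -c "
from h import *
go(.258,0,.073)"
```

```text
t 9.4 now r,t,z [2.558e-01 2.000e-04 1.523e-01] p [ 0.399  -0.0407  0.1523] F [1.5 0.6 0.3] q [-0.49  0.18  0.54  2.23 -0.14  0.76  0.34] w 0.0
 need xyz [-0.004 -0.038  1.321] twist [ 0.008 -0.001  0.029]
```

Request:
{"name": "jog_arm", "arguments": {"moves": [{"twist": [0,0,0],"xyz": [0,0,0.5],"grip": 1},{"twist": [0,0,0],"xyz": [0,0,1.0],"grip": 1},{"twist": [0,0,0],"xyz": [0,0,1.3],"grip": 1},{"twist": [0,0,0],"xyz": [0,0,1.3],"grip": 1}]}}

```text
clock: 9.9
position: [0.3983, -0.0413, 0.073]
ee_rot: [-1.988, -2.431, 0.003]
force: [-0.7, -0.5, 0.4]
width: 0.004
```

```bash
python3 -c "
from h import *
go(.213,0,.073)"
```

```text
t 9.9 now r,t,z [ 2.566e-01 -2.000e-04  7.300e-02] p [ 0.3983 -0.0413  0.073 ] F [-0.7 -0.5  0.4] q [-0.4   0.35  0.46  2.31 -0.3   0.54  0.49] w 0.0
 need xyz [ 0.001  0.728 -0.002] twist [-0.013  0.002  0.024]
```

Request:
{"name": "jog_arm", "arguments": {"moves": [{"twist": [0,0,0],"xyz": [0,0.15,0],"grip": 1},{"twist": [0,0,0],"xyz": [0,0.3,0],"grip": 1},{"twist": [0,0,0],"xyz": [0,0.4,0],"grip": 1},{"twist": [0,0,0],"xyz": [0,0.5,0],"grip": 1},{"twist": [0,0,0],"xyz": [0,0.6,0],"grip": 1}]}}

```text
clock: 10.52
position: [0.4334, -0.034, 0.0739]
ee_rot: [-1.989, -2.431, 0.001]
force: [-2.1, -0.2, 1.3]
width: 0.006
```

Request:
{"name": "jog_arm", "arguments": {"moves": [{"twist": [0,0,0],"xyz": [0,0.05,0],"grip": 1},{"twist": [0,0,0],"xyz": [0,0.1,0],"grip": 1},{"twist": [0,0,0],"xyz": [0,0.15,0],"grip": 1},{"twist": [0,0,0],"xyz": [0,0.15,0],"grip": 1}]}}

```text
clock: 11.02
position: [0.4426, -0.0322, 0.0739]
ee_rot: [1.989, 2.432, 0.0]
force: [-0.1, 0.3, 0.7]
width: 0.007
```

```bash
python3 -c "
from h import *
go(.213,0,.073)"
```

```text
t 11.03 now r,t,z [2.114e-01 1.000e-04 7.390e-02] p [ 0.4426 -0.0322  0.0739] F [-0.1  0.3  0.7] q [-0.4   0.4   0.45  2.21 -0.31  0.59  0.48] w 0.01
 need xyz [-0.001 -0.027  0.016] twist [0.003 0.001 0.025]
```

Request:
{"name": "jog_arm", "arguments": {"moves": [{"twist": [0,0,0],"xyz": [0,0.03,0],"grip": 1},{"twist": [0,0,0],"xyz": [0,0.06,0],"grip": 1},{"twist": [0,0,0],"xyz": [0,0.08,0],"grip": 1},{"twist": [0,0,0],"xyz": [0,0.08,0],"grip": 1}]}}

```text
clock: 11.52
position: [0.4472, -0.0312, 0.0739]
ee_rot: [1.989, 2.432, 0.0]
force: [-0.9, 0.4, 1.1]
width: 0.004
```

```bash
python3 -c "
from h import *
go(.213,0,.073)"
```

```text
t 11.53 now r,t,z [2.067e-01 1.000e-04 7.390e-02] p [ 0.4472 -0.0312  0.0739] F [-0.9  0.4  1.1] q [-0.4   0.41  0.45  2.2  -0.31  0.6   0.48] w 0.0
 need xyz [-0.002 -0.104  0.016] twist [0.001 0.    0.025]
```

The finger is past the expected stop (r 0.2067 against about 0.211) with little force, so I look before pushing on.

```bash
python3 -c "
from h import *
b=arm.get_image('scene')[140:290,255:405]
w=arm.get_image('wrist')[130:330,150:500]
cv2.imwrite('pics/c6.png',np.hstack([cv2.resize(b,(450,450),interpolation=2),cv2.resize(w,(350,450),interpolation=2)]))"
```

```text
(no output)
```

View pics/c6.png

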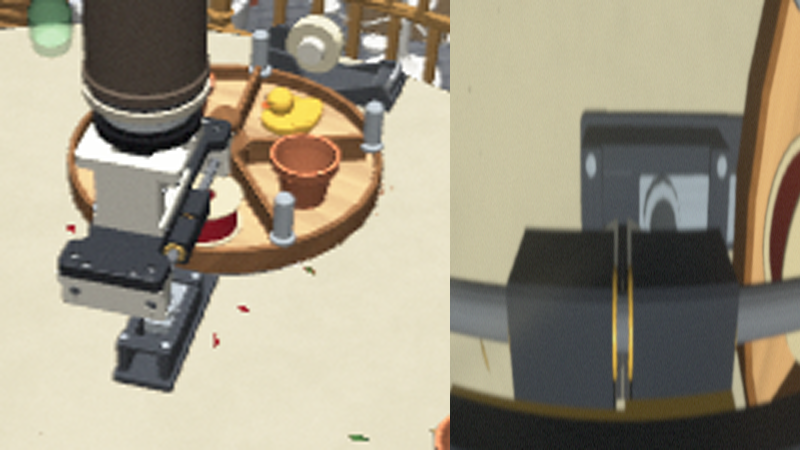

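The pin base (665,200 in the crop) sits on the inner side of the fingers, so contact is proper and the bolt is partly in. I keep pushing until the force rises.

Request:
{"name": "jog_arm", "arguments": {"moves": [{"twist": [0,0,0],"xyz": [0,0.03,0],"grip": 1},{"twist": [0,0,0],"xyz": [0,0.06,0],"grip": 1},{"twist": [0,0,0],"xyz": [0,0.08,0],"grip": 1},{"twist": [0,0,0],"xyz": [0,0.08,0],"grip": 1}]}}

```text
clock: 12.12
position: [0.4481, -0.0309, 0.0734]
ee_rot: [-1.987, -2.427, 0.006]
force: [-13.5, -3.8, 12.8]
width: 0.003
```

Request:
{"name": "jog_arm", "arguments": {"moves": [{"twist": [0,0,0],"xyz": [0,0.03,0],"grip": 1},{"twist": [0,0,0],"xyz": [0,0.05,0],"grip": 1},{"twist": [0,0,0],"xyz": [0,0.05,0],"grip": 1}]}}

```text
clock: 12.5
position: [0.4482, -0.0309, 0.0731]
ee_rot: [-1.986, -2.423, 0.011]
force: [-21.4, -4.7, 19.5]
width: 0.005
```

```bash
python3 -c "
from h import *
go(.213,0,.073)"
```

```text
t 12.5 now r,t,z [0.2056 0.0003 0.0731] p [ 0.4482 -0.0309  0.0731] F [-21.4  -4.7  19.5] q [-0.4   0.41  0.46  2.19 -0.31  0.61  0.48] w 0.0
 need xyz [-0.005 -0.123  0.002] twist [-0.063 -0.015  0.013]
```

A hard stop at r=0.2056. Retreating, then comparing the pin's pixel with the starting picture to verify it is home.

Request:
{"name": "jog_arm", "arguments": {"moves": [{"twist": [0,0,0],"xyz": [0,-0.3,0],"grip": 1},{"twist": [0,0,0],"xyz": [0,-0.5,-0.3],"grip": 1},{"twist": [0,0,0],"xyz": [0,-0.6,-1.0],"grip": 1},{"twist": [0,0,0],"xyz": [0.5,-0.6,-2.0],"grip": 1},{"twist": [0,0,0],"xyz": [1.3,-0.6,-2.5],"grip": 1}]}}

```text
clock: 13.12
position: [0.4052, 0.0394, 0.2266]
ee_rot: [1.992, 2.426, 0.005]
force: [0.5, 1.1, 0.1]
width: 0.004
```

Request:
{"name": "jog_arm", "arguments": {"moves": [{"twist": [0,0,0],"xyz": [0.9,0,0],"grip": 1},{"twist": [0,0,0],"xyz": [1.8,0,0],"grip": 1},{"twist": [0,0,0],"xyz": [2.7,0,0],"grip": 1},{"twist": [0,0,0],"xyz": [3.5,0,0],"grip": 1},{"twist": [0,0,0],"xyz": [3.5,0,0],"grip": 1}]}}

```text
clock: 13.75
position: [0.3614, 0.2493, 0.224]
ee_rot: [-1.981, -2.438, -0.002]
force: [0.3, -1.8, -0.8]
width: 0.005
```

```bash
python3 -c "
from h import *
go(.4,.3,.2)
s=arm.get_image('scene');cv2.imwrite('pics/scene7.png',s);t=arm.get_image('top');cv2.imwrite('pics/top7.png',t)
s0=cv2.imread('pics/scene0.png')
c=lambda i:cv2.resize(i[140:275,265:395],(400,415),interpolation=2)
cv2.imwrite('pics/c7.png',np.hstack([c(s0),c(s)]))
tp=s0[222:246,302:316]
r=cv2.matchTemplate(s[205:275,285:335],tp,cv2.TM_CCOEFF_NORMED);print(cv2.minMaxLoc(r),'home would be at',(17,17))
for z in(186,190,210):print(z,proj('scene',W(z/1000,0,.088)))
"
```

```text
t 13.75 now r,t,z [0.2364 0.292  0.224 ] p [0.3614 0.2493 0.224 ] F [ 0.3 -1.8 -0.8] q [-1.03  0.14  0.34  2.04 -0.06  0.97 -0.45] w 0.0
 need xyz [ 0.161 -2.726  0.398] twist [ 0.005 -0.007  0.059]
(-0.365792453289032, 0.9973187446594238, (36, 5), (17, 17)) home would be at (17, 17)
186 [308.26319573 225.77960228]
190 [307.74120946 226.89855804]
210 [305.08800765 232.58609361]
```

View pics/c7.png

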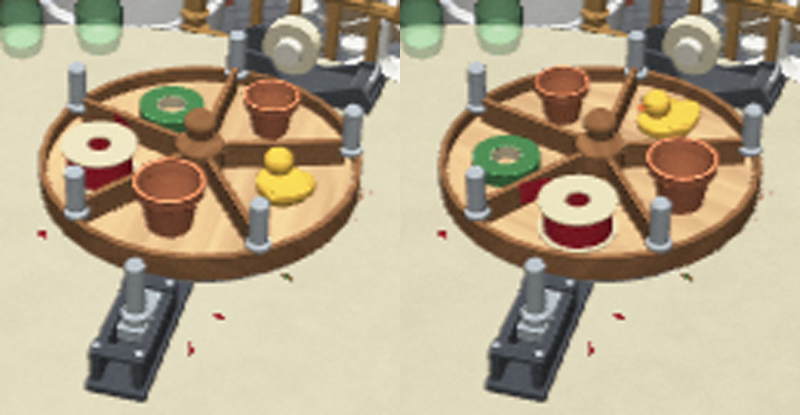

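Pin template match is 0.997 at exactly the start pixel, so the bolt is home. The posts coincide with the start picture, the spool is at the front, and everything is standing. Handing in.

```bash
python3 -c "
from cell import arm
print(arm.sign_off(),arm.observe()['clock'])"
```

```text
the job is handed in; nothing more can be done
the job is handed in; nothing more can be done
```

The ribbon spool's bay is now at the front and the bolt is pushed fully home. The job was handed in at about 14 s of the 64 s allowed.

- **What I did:** I pushed the bolt out to its end stop with closed fingers. I then pushed the tray 72° anticlockwise by one rim post, and pushed the bolt back in to a hard stop of about 20–30 N.
- **Bolt:** in the last scene picture the pin matched its starting pixel exactly (correlation 0.997).
- **Tray:** before locking it was within about 0.5° of true. In the last picture the posts stand where they did at the start.
- **Things in the bays and on the table:** the bay contents are all standing, each one bay further round. I touched nothing else on the table. The last close look covered only the carousel, so I did not check the table things separately.
- **A check that disagreed:** both bolt stops came at tool positions 2–8 mm from what I had computed from the nominal finger size. The cause is probably thinner fingertips plus a few mm of pose error. The final picture settled that the bolt is home.

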